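Seat the sampling stick in its vial and show it against the light

ROBOT

A 6-joint arm with a two-finger parallel gripper is mounted at the origin on the work surface. World frame = base frame: x ahead of the robot, y to its left, z up, the work surface at z = 0. Lengths are in m, angles in rad, forces in N, time in s.
With the tool pointing down it reaches from about 0.25 to 0.775 m from the base axis. Payload 4 kg.
Tool frame: the origin (TCP) lies at the very end of the fingers, on their centre line; the grasp point (between the pads) lies 19 mm behind it; z points along the fingers, y is the line along which they close (so a half turn about z gives the same grasp; the last joint's range is limited). The gripper opens to 94 mm and grips with 3 to 60 N. Pads are 16 mm wide; open, the fingers measure 119 mm over their backs; the gripper's body (75 mm by 177 mm) begins 78 mm behind the grasp point.
Start: joints at [-1.321, 0.087, 1.371, -0, 1.684, -0.103], TCP at [0.19, -0.516, 0.206] pointing down, gripper open.
Joint ranges: [-3.1, 3.1], [-0.76, 2.03], [0.27, 2.55], [-1.08, 4.22], [0.17, 2.65], [-2.57, 2.57]. Speed limits (rad/s): [2.79, 2.79, 3.14, 3.14, 3.14, 3.14].

INTERFACE

Orientations are given as [roll, pitch, yaw] about the fixed x, y, z axes, in that order (R = Rz(yaw) Ry(pitch) Rx(roll)).
In Python, from bench import robot, vision gives the robot as it stands.
- The arm moves only by the shell command python3 -m crank 'ROWS'. ROWS is JSON, a list of rows, each a list of 3 entries, a list of its own where there are three numbers: the closure, from 0 (fully open) to 1 (shut), then the shift along the tool's x, y, z in m, then the turn, a rotation vector about the tool's x, y, z in degrees. A call has 1 to 8 rows; each row shifts and turns the commanded pose from where the row before left it, along the tool's axes as they then stand; what a row does not reach is not made up. A row lasts 1/10 s, in which the tool goes at most 50 mm and 8.59 degrees, less where a joint would pass 70% of its speed; a pose out of reach is approached as far as the arm can. A call with a gripper value outside its range is refused whole. The fingers move at their own pace and stop on an object; the grip force is fixed at half the most. Time passes only in rows, so rows that do not move let the fingers close. It gives the time, the measured TCP pose, the force, the opening and the grip force at its end, in the units of the state.
- robot.get_obs(): the state, without advancing time (a new reading comes with each control period).
- vision.snapshot(name): name is "side" or "top"; returns a dict with "color" (480x640x3 uint8, red, green, blue), "z_map" (480x640 float32, m along the optical axis (not along the pixel's ray), 0 where there is no reading), "fx", "fy", "cx", "cy" (pixels), "dist" ([k1, k2, p1, p2, k3] as OpenCV has them; the pictures are not rectified), "R" (3x3) and "t" (3): a world point X has camera coordinates R X + t. Camera axes: x right, y down, z forward; pixel columns grow to the right and rows downward; lengths in m; the calibration is good to about 2 mm. A picture is of the moment at which its call begins.
- robot.close_job(): hands the job in; it is judged then, once.
The state is a dict: "time": time; "joint_positions": joint angles; "qvel": joint speeds; "joint_torque": joint torques, N m; "tool_pos": TCP position; "ee_rot": TCP orientation; "wrist_force": force on the tool from outside, world axes, zero at the start; "wrist_torque": the same for the moment, N m; "width": finger opening in m; "finger_force": force on a finger pad.
Only numpy, scipy, OpenCV 4.12 (cv2) and the standard library are available. Lean on these libraries where they do the work, as an engineer would, in place of code of your own. Each camera call takes 0.05 s, during which the arm holds its last target. There are 200 camera calls.

TASK

In the biology lab, push the green-knobbed sampling stick all the way down into the open vial with the green band, standing in the rack, until its knob sits on the rim. Then draw that vial, stick and all, up out of the rack and show it to the light: hold it leaned over by about 45 degrees (to whichever side), mouth upward and knob still seated, with its middle about 15 cm above the middle of the round light plate. Finish while still holding it there in the gripper, and leave the other vials, the yellow stick, the dish and the jar as they are.

Things in the scene. Friction and masses are not known exactly. Their poses are not given: they have to be found in the camera images.
- rack: Fixed light wooden rack block, 60 x 210 x 44 mm (x, y, height); origin at the centre of its underside. Three round holes in a row along its y axis at y = -65, 0, +65 mm, 33.5 mm wide and 36 mm deep (hole floor 8 mm above the table); a vial in each, which one where varies. Place and yaw vary.
- green_vial_center (a point): Loose glass vial, about 80 g, 94 mm tall: round body 32 mm wide and 76 mm tall, flat shoulder, then a neck 20 mm wide and 18 mm tall. Upright in a rack hole, rim 102 mm above the table. Green shoulder and green band just below it. Open mouth: straight bore 14 mm wide, 88 mm deep. This point: on its axis, half-way up (47 mm); z axis towards the mouth. A 40 N grip is safe.
- green_vial_rim (a point): Centre of the green vial's mouth, level with its rim; z axis out of the mouth.
- stand: Fixed grey stand block, 50 x 130 x 50 mm (x, y, height); origin at the centre of its underside. Two holes along its y axis at y = -35 and +35 mm, 9.5 mm wide, 45 mm deep, one stick standing in each; which is where varies. Its place and yaw vary.
- green_stick_knob (a point): Centre of the round green knob (26 mm wide, 12 mm tall) of the green sampling stick (~25 g); below the knob a white rod, 8 mm thick, 75 mm long, slightly pointed foot. It stands upright in the stand, knob's underside 30 mm above the stand's top (80 mm above the table). z axis up, away from the rod. The rod fits loosely in the vial; the knob stops on the rim, this point then 6 mm above the rim.
- plate: Fixed round light plate: black disc 124 mm in diameter, 12 mm high with a lit pale top; origin at the centre of its underside. Its place varies.
- blue_vial_center (a point): Loose glass vial, about 80 g, 94 mm tall: round body 32 mm wide and 76 mm tall, flat shoulder, then a neck 20 mm wide and 18 mm tall. Upright in a rack hole, rim 102 mm above the table. Blue shoulder and band, open mouth. Point half-way up. Leave alone.
- capped_vial_center (a point): Loose glass vial, about 80 g, 94 mm tall: round body 32 mm wide and 76 mm tall, flat shoulder, then a neck 20 mm wide and 18 mm tall. Upright in a rack hole, rim 102 mm above the table. No band, white cap 25 mm wide on its neck, top 110 mm above the table. Point 47 mm above its foot. Leave alone.
- yellow_stick_knob (a point): Like the green stick but with a yellow knob, in the other hole of the stand. Centre of its knob. Leave alone.
- dish_center (a point): Loose clear petri dish 90 mm in diameter, 15 mm high, on the table; centre. Leave alone.
- jar_center (a point): Loose glass jar with a blue lid, 56 mm in diameter, 85 mm tall, on the table; point half-way up. Leave alone.
Mind the look-alikes: they are no part of the job. What is shaped like the part that bears green_vial_center but pink is not meant. Leave any red look-alike of the part that bears green_stick_knob alone.

How it is judged:
By the outcome, as a careful person would: the job done as asked, in the order asked, and still so for the second after the job is handed in, while the arm keeps its last pose, push and grip.
It also fails if it takes over 50 s, if anything falls off the work surface, if the arm or the gripper's body presses on something with over 40 N, if the wrist force passes 120 N, or if a joint passes its speed limit or range.

## Working session

There is one attempt and no reset: what is moved stays moved. The work goes in short steps, Python scripts to look and compute and a shell command to move; the robot and the scene stay as the last step left them, time stands still between calls to the robot, and variables do not carry over. Pictures are saved under pics/ and viewed, at most 10 in all, crops included, and the job is handed in when it is done.

```bash
mkdir -p pics; ls; cat > h.py <<'E'
import numpy as np, cv2
from bench import robot, vision
from scipy.spatial.transform import Rotation as Ro
def K(s): return np.array([[s['fx'],0,s['cx']],[0,s['fy'],s['cy']],[0,0,1.]])
def ray(s,uv):
    n=cv2.undistortPoints(np.array([[uv]],float),K(s),np.array(s['dist'],float))[0,0]
    R=np.array(s['R']);t=np.array(s['t'])
    return -R.T@t, R.T@np.array([n[0],n[1],1.])
def onz(s,uv,z):
    o,d=ray(s,uv); return o+d*(z-o[2])/d[2]
def proj(s,X):
    p,_=cv2.projectPoints(np.array(X,float).reshape(-1,1,3),cv2.Rodrigues(np.array(s['R'],float))[0],np.array(s['t'],float),K(s),np.array(s['dist'],float)); return p[:,0]
def cross(s1,u1,s2,u2):
    o1,d1=ray(s1,u1);o2,d2=ray(s2,u2)
    a=np.linalg.lstsq(np.c_[d1,-d2],o2-o1,rcond=None)[0]
    p,q=o1+a[0]*d1,o2+a[1]*d2
    return (p+q)/2,np.linalg.norm(p-q)
def save(im,n): cv2.imwrite('pics/'+n,cv2.cvtColor(im,cv2.COLOR_RGB2BGR))
E
python3 - <<'E'
from h import *
for n in('top','side'):
    s=vision.snapshot(n); save(s['color'],n+'1.png'); print(n,-np.array(s['R']).T@s['t'],np.array(s['R'])[2])
print(robot.get_obs())
E
```

```text
pics
top [0.38590067 0.03649112 1.00370594] [ 0.18689498 -0.00634998 -0.98235938]
side [ 0.28319433 -0.61457594  0.81827911] [ 0.24015477  0.64593968 -0.7246293 ]
{'time': 0.1, 'joint_positions': array([-1.32108477e+00,  8.78823055e-02,  1.37210194e+00, -2.25749810e-05,
        1.68361109e+00, -1.03098057e-01]), 'qvel': array([ 0.00030111, -0.00100309, -0.00422722, -0.00183524,  0.00030268,
       -0.00054545]), 'joint_torque': array([ 1.36649600e-03, -3.41253090e+01, -3.03301191e+01,  7.19387317e-02,
        3.04108439e-02, -1.02081799e-04]), 'tool_pos': array([ 0.18990933, -0.5156386 ,  0.20442117]), 'ee_rot': array([-3.13959830e+00, -1.83789289e-04,  3.52806916e-01]), 'wrist_force': array([ 0.68907356, -0.40361729,  0.98580639]), 'wrist_torque': array([ 0.03458615, -0.00502122, -0.03908052]), 'finger_force': 0.0, 'width': 0.09385474918118837}
```

View pics/top1.png

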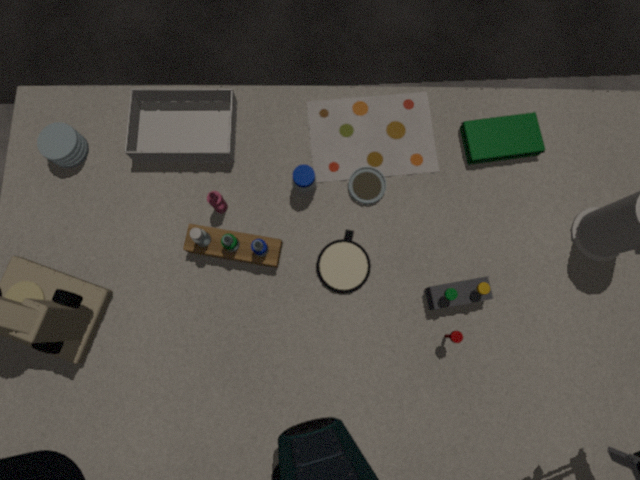

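View pics/side1.png

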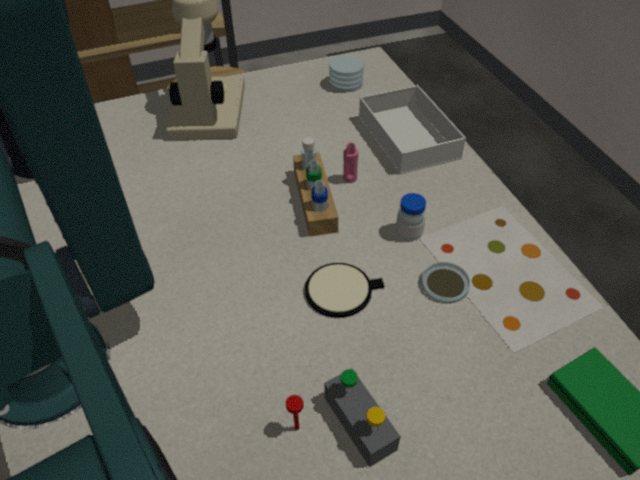

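The top view shows these candidates:
- **Green stick:** green knob at (450,294). It could be confused with the yellow knob (484,288), the red stick (456,337) or the green book (502,137). I choose (450,294).
- **Green vial:** (229,242), the middle one in the rack. It could be confused with the blue vial (259,246), the capped vial (196,236) or the loose pink one (217,200). I choose (229,242).

In the side view these two are at (349,378) and (314,172). The plate is at (344,266) in top and (339,289) in side.

```bash
cat >> h.py <<'E'
def blobs(s,lo,hi,box,amin=8):
    hsv=cv2.cvtColor(s['color'],cv2.COLOR_RGB2HSV); m=cv2.inRange(hsv,np.array(lo),np.array(hi))
    k=np.zeros_like(m); x0,y0,x1,y1=box; k[y0:y1,x0:x1]=m[y0:y1,x0:x1]
    n,_,st,c=cv2.connectedComponentsWithStats(k)
    return sorted([(st[i,4],c[i].round(1).tolist(),st[i,:4].tolist()) for i in range(1,n) if st[i,4]>=amin],reverse=True)
G=((45,100,50),(80,255,255))
E
python3 - <<'E'
from h import *
t=vision.snapshot('top');s=vision.snapshot('side')
gk=blobs(t,*G,(430,270,475,310)),blobs(s,*G,(330,360,370,395));print('knob',gk)
print(cross(t,gk[0][0][1],s,gk[1][0][1]), onz(t,gk[0][0][1],.092),onz(s,gk[1][0][1],.086))
Y=((20,120,80),(32,255,255))
yk=blobs(t,*Y,(470,275,500,300)),blobs(s,*Y,(360,400,390,430));print('yel',yk)
print(cross(t,yk[0][0][1],s,yk[1][0][1]))
print('gv',blobs(t,*G,(210,225,245,260)),blobs(s,*G,(300,155,330,190)))
B=((105,120,60),(125,255,255))
print('bv',blobs(t,*B,(245,230,275,260)),blobs(s,*B,(305,180,335,215)))
P=((15,15,150),(40,140,255))
pt=blobs(t,*P,(310,235,375,295));ps=blobs(s,*P,(300,260,375,315));print('plate',pt,ps,onz(t,pt[0][1],.012),onz(s,ps[0][1],.012))
W=((8,60,50),(25,255,255))
# rack from depth: world points at height 0.044 
for nm,im in(('t',t),('s',s)):
    d=im['z_map']; h,w=d.shape; vv,uu=np.mgrid[0:h,0:w]
    n=cv2.undistortPoints(np.stack([uu,vv],-1).reshape(-1,1,2).astype(float),K(im),np.array(im['dist'],float))[:,0]
    z=d.reshape(-1); C=np.c_[n*z[:,None],z]; X=(C-np.array(im['t']))@np.array(im['R'])
    X=X.reshape(h,w,3); np.save('X'+nm+'.npy',X)
    box=(180,220,290,275) if nm=='t' else (285,150,345,240)
    x=X[box[1]:box[3],box[0]:box[2]].reshape(-1,3); x=x[abs(x[:,2]-.044)<.005]
    r=cv2.minAreaRect((x[:,:2]*1000).astype(np.float32)); print('rack',nm,len(x),r)
    box=(420,270,500,315) if nm=='t' else (315,365,405,470)
    x=X[box[1]:box[3],box[0]:box[2]].reshape(-1,3); x=x[abs(x[:,2]-.05)<.005]
    print('stand',nm,len(x),cv2.minAreaRect((x[:,:2]*1000).astype(np.float32)))
c=t['color'];a=cv2.resize(c[220:275,180:290],(440,220),interpolation=2);b=cv2.resize(c[270:350,420:500],(220,220),interpolation=2)
a2=cv2.resize(s['color'][130:240,280:370],(360,440),interpolation=2);b2=cv2.resize(s['color'][360:470,280:400],(440,403),interpolation=2)
o=np.zeros((600,800,3),np.uint8);o[:220,:440]=a;o[:220,440:660]=b;o[220:600,:311]=cv2.resize(a2,(311,380));o[220:600,320:735]=cv2.resize(b2,(415,380));save(o,'crop1.png')
E
```

```text
knob ([(np.int32(117), [450.9, 293.5], [445, 288, 13, 12])], [(np.int32(227), [348.8, 377.8], [341, 370, 17, 17])])
(array([ 0.4525021 , -0.23882616,  0.08654641]), np.float64(7.228031405701422e-05)) [ 0.45214138 -0.23719728  0.092     ] [ 0.45259225 -0.23854109  0.086     ]
yel ([(np.int32(120), [483.6, 287.8], [478, 282, 12, 13])], [(np.int32(277), [375.6, 415.8], [367, 407, 18, 20])])
(array([ 0.46458249, -0.30759725,  0.08785633]), np.float64(0.00043715427248509437))
gv [(np.int32(51), [232.9, 240.7], [229, 234, 8, 14]), (np.int32(12), [222.1, 243.2], [221, 241, 3, 6])] [(np.int32(111), [314.7, 174.9], [307, 167, 15, 15])]
bv [(np.int32(41), [263.2, 246.3], [260, 240, 7, 13]), (np.int32(8), [252.9, 248.8], [252, 247, 3, 4])] [(np.int32(135), [319.7, 195.9], [312, 187, 15, 16])]Traceback (most recent call last):
  File "<stdin>", line 12, in <module>
IndexError: list index out of range
```

```bash
python3 - <<'E'
from h import *
t=vision.snapshot('top');s=vision.snapshot('side')
print(cv2.cvtColor(t['color'],cv2.COLOR_RGB2HSV)[266,344],cv2.cvtColor(s['color'],cv2.COLOR_RGB2HSV)[289,339])
for im,c in((t,(344,266)),(s,(339,289))):
    hsv=cv2.cvtColor(im['color'],cv2.COLOR_RGB2HSV); m=(np.abs(hsv.astype(int)-hsv[c[1],c[0]]).max(2)<25).astype(np.uint8)
    n,l,st,ce=cv2.connectedComponentsWithStats(m); k=l[c[1],c[0]]; print('plate',st[k],ce[k],onz(im,ce[k],.012))
for nm,im in(('t',t),('s',s)):
    d=im['z_map']; h,w=d.shape; vv,uu=np.mgrid[0:h,0:w]
    n=cv2.undistortPoints(np.stack([uu,vv],-1).reshape(-1,1,2).astype(float),K(im),np.array(im['dist'],float))[:,0]
    z=d.reshape(-1); C=np.c_[n*z[:,None],z]; X=((C-np.array(im['t']))@np.array(im['R'])).reshape(h,w,3)
    for q,bx,hh in(('rack',((180,220,290,275),(285,150,345,240)),.044),('stand',((420,270,500,315),(315,365,405,470)),.05)):
        b=bx[nm=='s']; x=X[b[1]:b[3],b[0]:b[2]].reshape(-1,3); x=x[abs(x[:,2]-hh)<.004]
        print(q,nm,len(x),cv2.minAreaRect((x[:,:2]*1000).astype(np.float32)))
    b=((180,220,290,275),(285,130,345,240))[nm=='s']; x=X[b[1]:b[3],b[0]:b[2]].reshape(-1,3); x=x[x[:,2]>.06]; print('high',len(x))
    for j in range(3):
        pass
    np.save('high'+nm+'.npy',x)
c=t['color'];a=cv2.resize(c[220:275,180:290],(440,220),interpolation=2);b=cv2.resize(c[270:350,420:500],(220,220),interpolation=2)
a2=s['color'][130:240,280:370];b2=s['color'][360:470,280:400]
o=np.zeros((600,800,3),np.uint8);o[:220,:440]=a;o[:220,440:660]=b;o[220:600,:311]=cv2.resize(a2,(311,380),interpolation=2);o[220:600,320:735]=cv2.resize(b2,(415,380),interpolation=2);save(o,'crop1.png')
E
```

```text
[ 20  46 138] [ 26  44 162]
plate [ 320  243   47   46 1708] [343.16100703 265.49297424] [ 0.52020422 -0.01997036  0.012     ]
plate [ 309  265   59   46 2098] [338.03288847 287.40896092] [ 0.5200938  -0.02248675  0.012     ]
rack t 1744 ((563.1478271484375, 227.15525817871094), (211.83175659179688, 60.713497161865234), 80.22586059570312)
stand t 1086 ((458.0732421875, -272.2552490234375), (50.310359954833984, 133.02783203125), 9.888961791992188)
high 696
rack s 1075 ((584.26318359375, 222.9359130859375), (214.42465209960938, 104.97250366210938), 79.98153686523438)
stand s 2256 ((458.3318176269531, -273.504150390625), (52.212284088134766, 131.36172485351562), 10.018280029296875)
high 976
```

View pics/crop1.png

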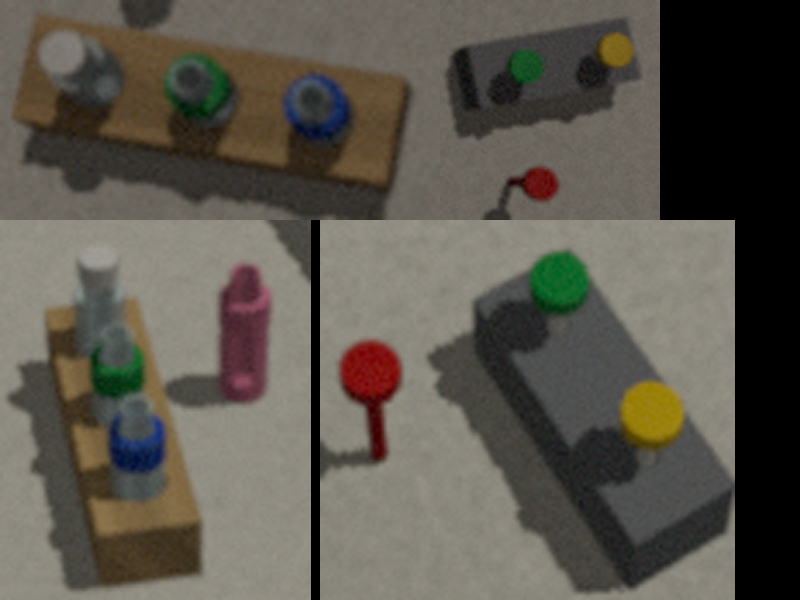

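The crop confirms both choices: the green-banded vial is the middle one in the rack, and the green knob is on the stand's +y end. The red stick stands separately near the stand. The knob spacing (70 mm), rack size and stand size all match the given figures.

```bash
cat >> h.py <<'E'
def go(p,yaw=None,R=None,tip=0.0):
    "print tool-frame shift (mm) and then rotvec (deg) from measured pose to target TCP pose"
    o=robot.get_obs(); A=Ro.from_euler('xyz',o['ee_rot']); B=R if R is not None else Ro.from_euler('xyz',[np.pi,0,yaw])
    dp=np.array(p)-o['tool_pos']
    print('now',o['tool_pos'].round(4),np.degrees(o['ee_rot']).round(2),'w',round(o['width'],4),'t',o['time'])
    print('shift(before turn) mm',(A.inv().apply(dp)*1000).round(1),'turn deg',np.degrees((A.inv()*B).as_rotvec()).round(2),'shift(after turn) mm',(B.inv().apply(dp)*1000).round(1))
E
python3 - <<'E'
from h import *
t=vision.snapshot('top');s=vision.snapshot('side')
print('red',cross(t,(456,337),s,(294,404)))
print('rim top',onz(t,(227.5,238.7),.102),'side', onz(s,(314,163),.102), 'expect',proj(t,[.563,.227,.102]),proj(s,[.563,.227,.102]))
print('blue',onz(t,(180+315/4,220+95/4),.102))
xs=np.load('hight.npy')
go([.4525,-.239,.20],yaw=np.radians(99.9))
E
```

```text
red (array([ 0.36479657, -0.24706328,  0.08044074]), np.float64(0.0015245878851102945))
rim top [0.56281087 0.22471722 0.102     ] side [0.56301375 0.22410552 0.102     ] expect [[226.40493961 238.60506509]] [[313.51412146 162.14948443]]
blue [0.55249373 0.15955669 0.102     ]
now [ 0.19   -0.5161  0.2053] [-179.98   -0.     20.21] w 0.094 t 0.4
shift(before turn) mm [ 342.1 -169.3    5.4] turn deg [-1.000e-02 -1.000e-02 -7.969e+01] shift(after turn) mm [227.8 306.2   5.3]
```

```bash
python3 -m crank '[[0.5,[0,0,0],[0,0,-8.5]],[0.5,[0,0,0],[0,0,-8.5]],[0.5,[0,0,0],[0,0,-8.5]],[0.5,[0,0,0],[0,0,-8.5]],[0.5,[0,0,0],[0,0,-8.5]],[0.5,[0,0,0],[0,0,-8.5]],[0.5,[0,0,0],[0,0,-8.5]],[0.5,[0,0,0],[0,0,-8.5]]]' && python3 -m crank '[[0.5,[0,0,0],[0,0,-8.5]],[0.5,[0,0,0],[0,0,-3.2]],[0.5,[0.038,0.04,0],[0,0,0]],[0.5,[0.038,0.04,0],[0,0,0]],[0.5,[0.038,0.04,0],[0,0,0]],[0.5,[0.038,0.04,0],[0,0,0]],[0.5,[0,0,0],[0,0,0]]]'
python3 -c "
from h import *
go([.4525,-.239,.14],yaw=np.radians(99.9))"
```

```text
time: 1.2
tool_pos: [0.19, -0.5161, 0.2055]
ee_rot: [3.142, 0.0, 1.546]
wrist_force: [0.6, -0.2, 0.3]
width: 0.0469
finger_force: 0.0
time: 1.9
tool_pos: [0.3121, -0.3513, 0.2062]
ee_rot: [3.139, -0.0, 1.752]
wrist_force: [-0.5, -0.4, -0.2]
width: 0.0469
finger_force: 0.0
now [ 0.3121 -0.3513  0.2062] [ 1.7986e+02 -2.0000e-02  1.0036e+02] w 0.0469 t 1.9
shift(before turn) mm [ 85.2 158.1  66.6] turn deg [ 0.14 -0.02  0.46] shift(after turn) mm [ 86.5 157.6  66.2]
```

```bash
python3 -m crank '[[0.5,[0.02,0.037,0],[0,0,0.1]],[0.5,[0.02,0.037,0],[0,0,0]],[0.5,[0.02,0.037,0],[0,0,0]],[0.5,[0.01,0.02,0],[0,0,0]],[0.5,[0,0,0],[0,0,0]],[0.5,[0,0,0],[0,0,0]]]'
python3 -c "
from h import *
go([.4525,-.239,.073],yaw=np.radians(99.9))"
```

```text
time: 2.5
tool_pos: [0.4259, -0.2647, 0.2053]
ee_rot: [-3.141, 0.0, 1.742]
wrist_force: [0.0, -0.5, -0.1]
width: 0.0473
finger_force: 0.0
now [ 0.4259 -0.2647  0.2053] [-1.7994e+02  2.0000e-02  9.9830e+01] w 0.0473 t 2.5
shift(before turn) mm [ 20.8  30.7 132.3] turn deg [-0.06  0.02 -0.07] shift(after turn) mm [ 20.8  30.6 132.3]
```

```bash
python3 -m crank '[[0.5,[0.0104,0.0153,0.02],[0,0,0]],[0.5,[0.0104,0.0153,0.025],[0,0,0]],[0.5,[0,0,0.025],[0,0,0]],[0.5,[0,0,0.02],[0,0,0]],[0.5,[0,0,0],[0,0,0]],[0.5,[0,0,0],[0,0,0]]]'
python3 -c "
from h import *
go([.4525,-.239,.073],yaw=np.radians(99.9))
s=vision.snapshot('side');t=vision.snapshot('top')
a=cv2.resize(s['color'][270:470,240:440],(500,500),interpolation=2);b=cv2.resize(t['color'][240:340,400:500],(300,300),interpolation=2)
o=np.zeros((500,800,3),np.uint8);o[:,:500]=a;o[:300,500:]=b;save(o,'near1.png')"
```

```text
time: 3.1
tool_pos: [0.4521, -0.2396, 0.1158]
ee_rot: [-3.141, 0.0, 1.74]
wrist_force: [-0.3, 0.8, 0.9]
width: 0.0469
finger_force: 0.0
now [ 0.4521 -0.2396  0.1158] [-1.7998e+02  1.0000e-02  9.9700e+01] w 0.0469 t 3.1
shift(before turn) mm [ 0.5  0.5 42.8] turn deg [-0.02  0.01 -0.2 ] shift(after turn) mm [ 0.5  0.5 42.8]
```

View pics/near1.png

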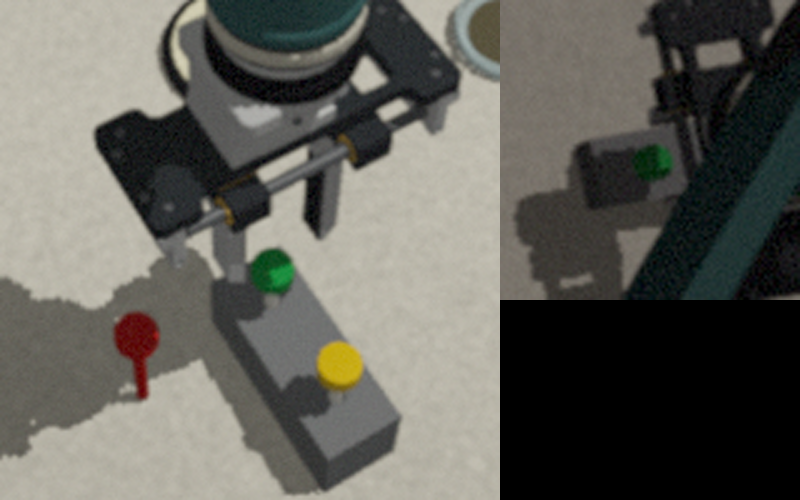

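The side view shows the open fingertips at crop (237,275) and (320,235), straddling the green knob at (272,270). The red and yellow knobs are clear of them. Next I descend and grip.

```bash
python3 -m crank '[[0.5,[0.0005,0.0005,0.02],[0,0,0]],[0.5,[0,0,0.015],[0,0,0]],[0.5,[0,0,0.007],[0,0,0]],[0.5,[0,0,0],[0,0,0]],[0.9,[0,0,0],[0,0,0]],[0.9,[0,0,0],[0,0,0]],[0.9,[0,0,0],[0,0,0]],[0.9,[0,0,0],[0,0,0]]]' && python3 -m crank '[[0.9,[0,0,-0.01],[0,0,0]],[0.9,[0,0,-0.02],[0,0,0]],[0.9,[0,0,-0.03],[0,0,0]],[0.9,[0,0,-0.04],[0,0,0]],[0.9,[0,0,-0.03],[0,0,0]],[0.9,[0,0,0],[0,0,0]]]'
python3 -c "
from h import *
go([.50,0,.20],yaw=np.radians(80.2))"
```

```text
time: 4.0
tool_pos: [0.4538, -0.2382, 0.0744]
ee_rot: [3.14, 0.001, 1.742]
wrist_force: [0.8, 0.2, 2.4]
width: 0.025
finger_force: 30.0
time: 4.6
tool_pos: [0.4556, -0.2393, 0.2099]
ee_rot: [3.133, 0.008, 1.742]
wrist_force: [-0.3, -0.2, -0.1]
width: 0.0249
finger_force: 30.0
now [ 0.4556 -0.2393  0.2099] [179.53   0.45  99.82] w 0.0249 t 4.6
shift(before turn) mm [228.3  84.5   8.8] turn deg [ 0.54  0.37 19.62] shift(after turn) mm [243.4   3.1   9.9]
```

```bash
python3 -m crank '[[0.9,[0,0,0],[0,0,6.6]],[0.9,[0,0,0],[0,0,6.6]],[0.9,[0,0,0],[0,0,6.5]],[0.9,[0.035,0,0],[0,0,0]],[0.9,[0.04,0,0],[0,0,0]],[0.9,[0.04,0,0],[0,0,0]],[0.9,[0.04,0,0],[0,0,0]],[0.9,[0.04,0,0],[0,0,0]]]' && python3 -m crank '[[0.9,[0.04,0,0],[0,0,0]],[0.9,[0.04,0,0],[0,0,0]],[0.9,[0.04,0,0],[0,0,0]],[0.9,[0,0,0],[0,0,0]],[0.9,[0,0,0],[0,0,0]]]'
python3 -c "
from h import *
go([.563,.2255,.20],yaw=np.radians(80.2))"
```

```text
time: 5.4
tool_pos: [0.4861, -0.0441, 0.2022]
ee_rot: [-3.14, 0.0, 1.398]
wrist_force: [0.4, -0.5, 0.2]
width: 0.0251
finger_force: 30.0
time: 5.9
tool_pos: [0.5067, 0.073, 0.2022]
ee_rot: [-3.139, 0.001, 1.4]
wrist_force: [-0.2, -0.4, 0.4]
width: 0.0255
finger_force: 30.0
now [0.5067 0.073  0.2022] [-1.7987e+02  7.0000e-02  8.0240e+01] w 0.0255 t 5.9
shift(before turn) mm [159.8  29.7   1.9] turn deg [-0.13  0.07  0.04] shift(after turn) mm [159.8  29.5   2.2]
```

```bash
python3 -m crank '[[0.9,[0.035,0.007,0],[0,0,0]],[0.9,[0.04,0.008,0],[0,0,0]],[0.9,[0.04,0.008,0],[0,0,0]],[0.9,[0.03,0.006,0],[0,0,0]],[0.9,[0.0148,0.0007,0],[0,0,0]],[0.9,[0,0,0],[0,0,0]],[0.9,[0,0,0],[0,0,0]],[0.9,[0,0,0],[0,0,0]]]'
python3 -c "
from h import *
go([.563,.2255,.20],yaw=np.radians(80.2))
s=vision.snapshot('side');t=vision.snapshot('top')
print(blobs(s,*G,(280,60,350,190)))
a=cv2.resize(s['color'][70:230,250:370],(450,600),interpolation=2);b=cv2.resize(t['color'][190:290,180:280],(350,350),interpolation=2)
o=np.zeros((600,800,3),np.uint8);o[:,:450]=a;o[:350,450:]=b;save(o,'near2.png')"
```

```text
time: 6.7
tool_pos: [0.5639, 0.223, 0.2037]
ee_rot: [3.141, 0.001, 1.396]
wrist_force: [0.6, 0.0, -0.2]
width: 0.0251
finger_force: 30.0
now [0.5639 0.223  0.2037] [1.7999e+02 4.0000e-02 8.0000e+01] w 0.0251 t 6.7
shift(before turn) mm [ 2.3 -1.3  3.7] turn deg [ 0.01  0.04 -0.2 ] shift(after turn) mm [ 2.3 -1.3  3.7]
[(np.int32(124), [314.1, 174.6], [306, 167, 16, 15]), (np.int32(39), [313.2, 116.8], [309, 111, 10, 12])]
```

View pics/near2.png

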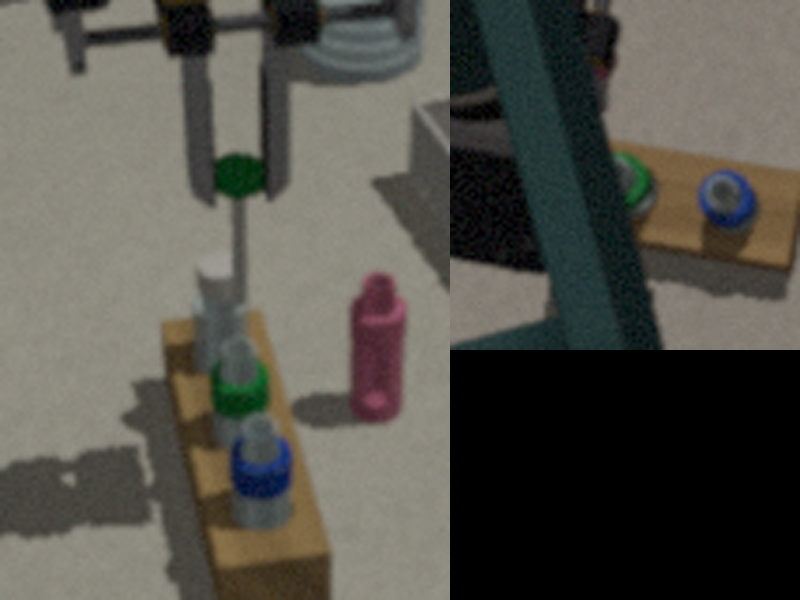

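The side view shows the stick held upright between the fingers. Its knob is at about (313.7,116.7) and the rod foot at about (314,150), laterally in line with the green vial's mouth at about (314,162). The depth still needs checking.

```bash
python3 -c "
from h import *
s=vision.snapshot('side');z=robot.get_obs()['tool_pos'][2]
print(onz(s,(313.7,116.7),z+.0121), onz(s,(314,149.5),z+.0121-.081), onz(s,(314,150.5),z+.0121-.081))
g=s['z_map']; d=lambda u,v:g[v,u]
for u,v in((313,117),(313,114),(314,130),(314,140),(314,163)):
    z_=d(u,v); o,r=ray(s,(u,v)); n=r/(np.array(s['R'])[2]@r); print(u,v,(o+n*z_).round(4))
c=cv2.resize(s['color'][105:185,285:345],(600,800)[::1],interpolation=2)[:,:]
save(cv2.resize(c,(450,600)),'near3.png')
go([.563,.2255,.20],yaw=np.radians(80.2))
"
```

```text
[0.56329426 0.21918828 0.21599395] [0.5641066  0.22505089 0.13499395] [0.56304438 0.22204389 0.13499395]
313 117 [0.559  0.2105 0.2219]
313 114 [0.5632 0.2225 0.2199]
314 130 [0.5636 0.2204 0.185 ]
314 140 [0.5627 0.2194 0.1624]
314 163 [0.5663 0.234  0.0936]
now [0.564  0.2236 0.2039] [1.7997e+02 1.0000e-02 8.0020e+01] w 0.0248 t 6.85
shift(before turn) mm [ 1.7 -1.3  3.9] turn deg [ 0.03  0.01 -0.18] shift(after turn) mm [ 1.7 -1.3  3.9]
```

View pics/near3.png

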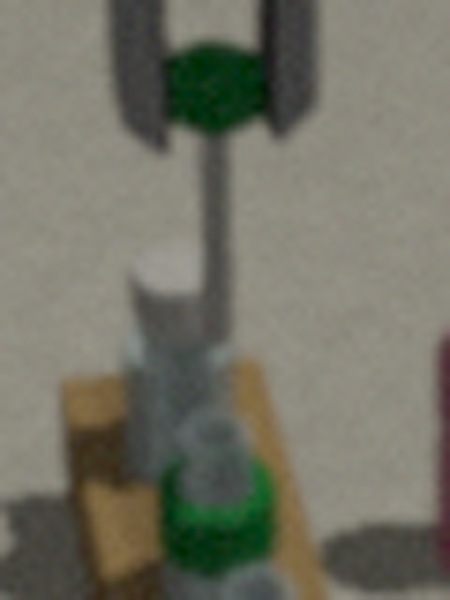

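```bash
python3 -m crank '[[0.9,[0.0018,-0.0005,0.01],[0,0,0]],[0.9,[0,0,0.01],[0,0,0]],[0.9,[0,0,0.01],[0,0,0]],[0.9,[0,0,0.008],[0,0,0]],[0.9,[0,0,0.008],[0,0,0]],[0.9,[0,0,0],[0,0,0]]]'
python3 -c "
from h import *
go([.563,.2255,.096],yaw=np.radians(80.2)); print(robot.get_obs()['wrist_force'],robot.get_obs()['wrist_torque'])
s=vision.snapshot('side')
save(cv2.resize(s['color'][105:185,285:345],(450,600),interpolation=2),'near4.png')
"
```

```text
time: 7.45
tool_pos: [0.5629, 0.2264, 0.1553]
ee_rot: [-3.139, 0.002, 1.398]
wrist_force: [0.1, -0.3, -0.8]
width: 0.0253
finger_force: 30.0
now [0.5629 0.2264 0.1553] [-1.7982e+02  1.0000e-01  8.0120e+01] w 0.0253 t 7.45
shift(before turn) mm [-0.8  0.4 59.3] turn deg [-0.18  0.1  -0.08] shift(after turn) mm [-0.9  0.2 59.3]
[ 0.09252847 -0.32869729 -0.84119637] [-0.05890725 -0.06434143 -0.02962671]
```

View pics/near4.png

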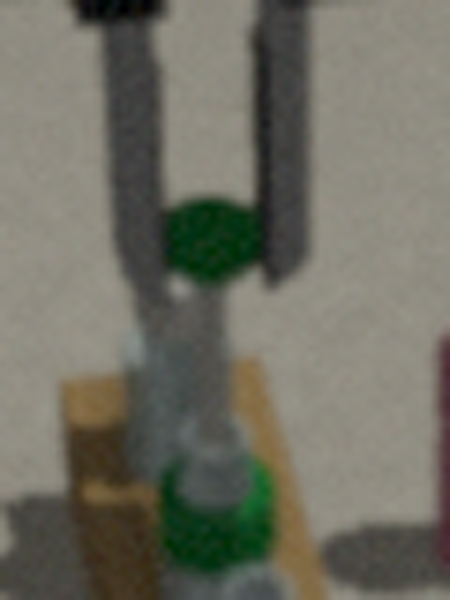

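The rod at crop (212,430) has entered the green vial's mouth, and the wrist force is close to zero. I continue down.

```bash
python3 -m crank '[[0.9,[-0.0008,0,0.012],[0,0,0]],[0.9,[0,0,0.012],[0,0,0]],[0.9,[0,0,0.012],[0,0,0]],[0.9,[0,0,0.01],[0,0,0]],[0.9,[0,0,0.006],[0,0,0]],[0.9,[0,0,0.002],[0,0,0]],[0.9,[0,0,0],[0,0,0]]]'
python3 -c "
from h import *
go([.563,.2255,.096],yaw=np.radians(80.2)); print(robot.get_obs()['wrist_force'],robot.get_obs()['wrist_torque'])
s=vision.snapshot('side')
print(blobs(s,*G,(280,60,350,190)), proj(s,[.563,.2255,.108]))
"
```

```text
time: 8.2
tool_pos: [0.5637, 0.2258, 0.1031]
ee_rot: [-3.141, 0.0, 1.398]
wrist_force: [-0.3, 0.0, 0.6]
width: 0.0253
finger_force: 30.0
now [0.5637 0.2258 0.1031] [-1.7998e+02  2.0000e-02  8.0110e+01] w 0.0253 t 8.2
shift(before turn) mm [-0.4 -0.6  7.1] turn deg [-0.02  0.02 -0.09] shift(after turn) mm [-0.4 -0.6  7.1]
[-0.33990014  0.01609171  0.61174825] [-0.03812473 -0.06925515  0.0261412 ]
[(np.int32(108), [312.8, 174.7], [306, 167, 15, 15]), (np.int32(62), [313.5, 158.1], [309, 153, 11, 11])] [[313.69637501 160.24842853]]
```

```bash
python3 -m crank '[[0.9,[0,0,0.002],[0,0,0]],[0.9,[0,0,0.002],[0,0,0]],[0.9,[0,0,0.002],[0,0,0]],[0.9,[0,0,0],[0,0,0]],[0.9,[0,0,0],[0,0,0]]]'; python3 -m crank '[[0.9,[0,0,0.001],[0,0,0]],[0.9,[0,0,0.001],[0,0,0]],[0.9,[0,0,0],[0,0,0]]]'
```

```text
time: 8.75
tool_pos: [0.5637, 0.2259, 0.0974]
ee_rot: [-3.142, 0.0, 1.398]
wrist_force: [-0.7, -0.2, -0.2]
width: 0.0252
finger_force: 30.0
time: 9.05
tool_pos: [0.5643, 0.226, 0.0965]
ee_rot: [3.14, -0.001, 1.398]
wrist_force: [-0.6, -0.7, 4.4]
width: 0.0254
finger_force: 30.0
```

Contact came where expected, at z = 0.0965. A small extra press, then release and rise.

```bash
python3 -m crank '[[0.9,[0,0,0.001],[0,0,0]],[0.9,[0,0,0],[0,0,0]]]'; python3 -m crank '[[0.5,[0,0,0],[0,0,0]],[0.5,[0,0,0],[0,0,0]],[0.5,[0,0,0],[0,0,0]],[0.5,[0,0,-0.01],[0,0,0]],[0.5,[0,0,-0.015],[0,0,0]],[0.5,[0,0,-0.015],[0,0,0]],[0.5,[0,0,0],[0,0,0]]]'
python3 -c "
from h import *
go([.563,.2255,.049],yaw=np.radians(80.2)); print(robot.get_obs()['wrist_force'])
s=vision.snapshot('side')
print(blobs(s,*G,(280,60,350,190)), proj(s,[[.563,.2255,.108],[.563,.2255,.112]]))
save(cv2.resize(s['color'][105:225,285:375],(450,600),interpolation=2),'near5.png')
"
```

```text
time: 9.25
tool_pos: [0.5646, 0.2261, 0.0965]
ee_rot: [3.139, -0.001, 1.398]
wrist_force: [-0.5, 0.5, 7.3]
width: 0.0251
finger_force: 30.0
time: 9.95
tool_pos: [0.5659, 0.2265, 0.139]
ee_rot: [3.135, -0.003, 1.398]
wrist_force: [0.5, 0.0, 0.7]
width: 0.0473
finger_force: 0.0
now [0.5659 0.2265 0.139 ] [179.61  -0.19  80.11] w 0.0473 t 9.95
shift(before turn) mm [-1.8 -3.3 90. ] turn deg [ 0.39 -0.19 -0.09] shift(after turn) mm [-1.5 -2.7 90. ]
[0.45756493 0.04073016 0.72412037]
[(np.int32(117), [313.4, 174.6], [306, 167, 16, 15]), (np.int32(73), [313.4, 160.8], [308, 156, 12, 11])] [[313.69637501 160.24842853]
 [313.65212908 158.67721743]]
```

View pics/near5.png

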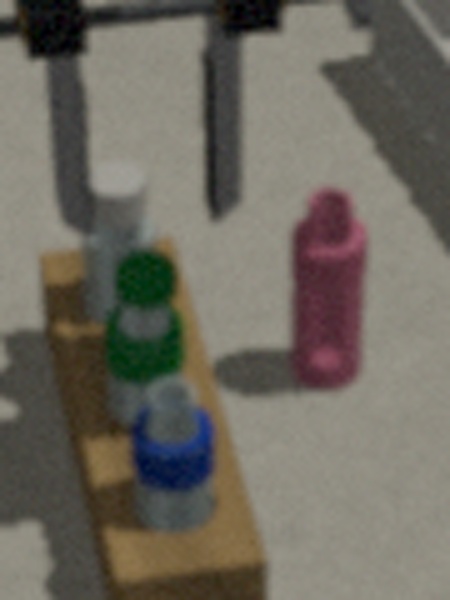

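The knob is seated: its centre pixel at (313.4,160.8) matches the predicted (313.7,160.2), and the vial is still upright in the rack. Before descending on the vial body, I check the pink vial's clearance.

```bash
python3 -c "
from h import *
s=vision.snapshot('side'); print(onz(s,(350,178),.005), onz(s,(351,145),.09))"
python3 -m crank '[[0.5,[-0.001,-0.001,0.01],[0,0,0]],[0.5,[0,0,0.01],[0,0,0]],[0.5,[0,0,0],[0,0,0]],[0.5,[0,0,0],[0,0,0]]]'
python3 -c "
from h import *
go([.563,.2255,.051],yaw=np.radians(80.2))"
```

```text
[0.65798707 0.26003835 0.005     ] [0.66100909 0.26720512 0.09      ]
time: 10.45
tool_pos: [0.5618, 0.2248, 0.1128]
ee_rot: [-3.139, 0.001, 1.398]
wrist_force: [0.3, -0.0, -0.6]
width: 0.0469
finger_force: 0.0
now [0.5618 0.2248 0.1128] [-1.7985e+02  8.0000e-02  8.0110e+01] w 0.0469 t 10.45
shift(before turn) mm [ 1.   1.3 61.8] turn deg [-0.15  0.08 -0.09] shift(after turn) mm [ 0.9  1.1 61.8]
```

```bash
python3 -m crank '[[0.5,[0.0008,0.001,0.015],[0,0,0]],[0.5,[0,0,0.015],[0,0,0]],[0.5,[0,0,0.015],[0,0,0]],[0.5,[0,0,0.012],[0,0,0]],[0.5,[0,0,0.004],[0,0,0]],[0.5,[0,0,0],[0,0,0]]]' && python3 -m crank '[[0.9,[0,0,0],[0,0,0]],[0.9,[0,0,0],[0,0,0]],[0.9,[0,0,0],[0,0,0]],[0.9,[0,0,0],[0,0,0]]]'
```

```text
time: 11.05
tool_pos: [0.563, 0.2255, 0.0521]
ee_rot: [-3.14, 0.001, 1.398]
wrist_force: [0.6, 0.3, 0.6]
width: 0.0467
finger_force: 0.0
time: 11.45
tool_pos: [0.5636, 0.226, 0.0545]
ee_rot: [3.141, -0.001, 1.398]
wrist_force: [-2.5, 1.1, 3.5]
width: 0.0308
finger_force: 29.9
```

```bash
python3 -m crank '[[0.9,[0,0,-0.006],[0,0,0]],[0.9,[0,0,-0.01],[0,0,0]],[0.9,[0,0,-0.015],[0,0,0]],[0.9,[0,0,-0.02],[0,0,0]],[0.9,[0,0,-0.03],[0,0,0]],[0.9,[0,0,-0.035],[0,0,0]],[0.9,[0,0,-0.03],[0,0,0]],[0.9,[0,0,0],[0,0,0]]]'
python3 -c "
from h import *
go([.52,-.021,.21],yaw=np.radians(80.2))"
```

```text
time: 12.25
tool_pos: [0.5666, 0.2262, 0.2073]
ee_rot: [3.13, -0.005, 1.398]
wrist_force: [0.3, -0.3, -0.7]
width: 0.0308
finger_force: 29.9
now [0.5666 0.2262 0.2073] [179.31  -0.3   80.1 ] w 0.0308 t 12.25
shift(before turn) mm [-251.6   -3.4   -4. ] turn deg [ 0.69 -0.3  -0.1 ] shift(after turn) mm [-251.6   -3.9   -2.7]
```

```bash
python3 -m crank '[[0.9,[-0.02,0,0],[0,0,0]],[0.9,[-0.035,0,0],[0,0,0]],[0.9,[-0.035,0,0],[0,0,0]],[0.9,[-0.035,0,0],[0,0,0]],[0.9,[-0.035,0,0],[0,0,0]],[0.9,[-0.035,0,0],[0,0,0]],[0.9,[-0.035,0,0],[0,0,0]],[0.9,[-0.02,0,0],[0,0,0]]]' && python3 -m crank '[[0.9,[0,0,0],[-6,0,0]],[0.9,[0,0,0],[-6,0,0]],[0.9,[0,0,0],[-6,0,0]],[0.9,[0,0,0],[-6,0,0]],[0.9,[0,0,0],[-6,0,0]],[0.9,[0,0,0],[-6,0,0]],[0.9,[0,0,0],[-6,0,0]],[0.9,[0,0,0],[-3,0,0]]]' && python3 -m crank '[[0.9,[0,0,0],[0,0,0]],[0.9,[0,0,0],[0,0,0]]]'
python3 -c "
from h import *
go([.52,-.021,.161],R=Ro.from_euler('xyz',[np.pi,0,np.radians(80.2)])*Ro.from_rotvec([-np.pi/4,0,0])); o=robot.get_obs();print(o['joint_positions'].round(2),Ro.from_euler('xyz',o['ee_rot']).as_matrix()[:,2])"
```

```text
time: 13.05
tool_pos: [0.5196, -0.0231, 0.1986]
ee_rot: [-3.14, 0.001, 1.396]
wrist_force: [-0.4, -0.7, -0.6]
width: 0.0306
finger_force: 29.9
time: 13.85
tool_pos: [0.5184, -0.0204, 0.1963]
ee_rot: [2.357, 0.001, 1.398]
wrist_force: [0.8, -0.1, -1.4]
width: 0.0306
finger_force: 29.9
time: 14.05
tool_pos: [0.5204, -0.0207, 0.199]
ee_rot: [2.358, 0.0, 1.398]
wrist_force: [-0.2, -0.4, -2.2]
width: 0.0309
finger_force: 29.9
now [ 0.5204 -0.0207  0.199 ] [1.3508e+02 2.0000e-02 8.0110e+01] w 0.0309 t 14.05
shift(before turn) mm [ -0.4 -27.   26.7] turn deg [-0.08  0.08 -0.05] shift(after turn) mm [ -0.4 -27.1  26.7]
[-0.13 -0.54  2.09 -0.05  0.81  0.06] [ 0.69557592 -0.1215552  -0.70809496]
```

```bash
python3 -m crank '[[0.9,[0,-0.009,0.009],[0,0,0]],[0.9,[0,-0.009,0.009],[0,0,0]],[0.9,[0,-0.009,0.009],[0,0,0]],[0.9,[0,0,0],[0,0,0]],[0.9,[0,0,0],[0,0,0]],[0.9,[0,0,0],[0,0,0]]]'
python3 -c "
from h import *
go([.52,-.021,.161],R=Ro.from_euler('xyz',[np.pi,0,np.radians(80.2)])*Ro.from_rotvec([-np.pi/4,0,0]))
s=vision.snapshot('side');o=robot.get_obs();p=o['tool_pos'];a=-Ro.from_euler('xyz',o['ee_rot']).as_matrix()[:,2]
print('pred knob,band,foot',proj(s,[p+a*.061,p+a*.032,p-a*.047]).round(1).tolist(),blobs(s,*G,(250,150,420,330)))
im=s['color'];save(cv2.resize(im[130:330,220:420],(600,600),interpolation=2),'fin.png')"
```

```text
time: 14.65
tool_pos: [0.5213, -0.0207, 0.1619]
ee_rot: [2.356, 0.0, 1.398]
wrist_force: [-0.8, 1.0, -1.3]
width: 0.0304
finger_force: 29.9
now [ 0.5213 -0.0207  0.1619] [134.96   0.    80.11] w 0.0304 t 14.65
shift(before turn) mm [-0.5 -1.4 -0.2] turn deg [ 0.04  0.06 -0.06] shift(after turn) mm [-0.5 -1.4 -0.2]
pred knob,band,foot [[312.4, 213.4], [325.4, 221.0], [358.4, 240.1]] [(np.int32(169), [331.5, 227.9], [320, 220, 21, 16]), (np.int32(168), [314.3, 216.9], [307, 209, 15, 16])]
```

View pics/fin.png

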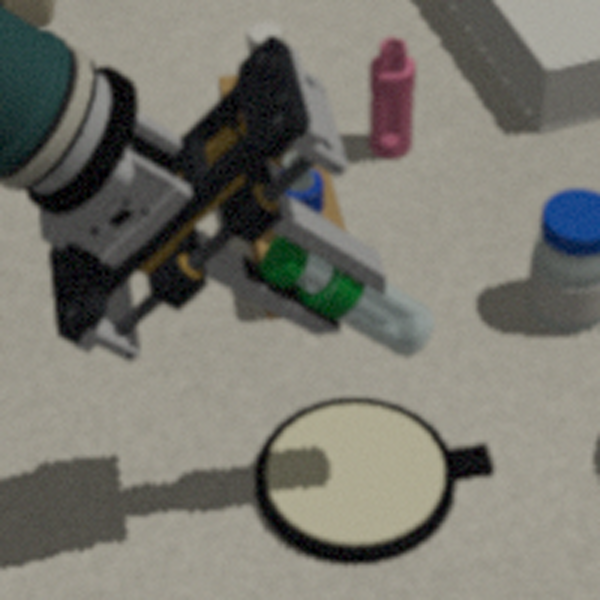

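The final side view shows the vial leaned 45° in the gripper with the green knob on its rim, at (314,217). The foot is at about (358,242), against a predicted (358,240). It hangs above the plate, and the pink and blue vials and the jar in view are undisturbed.

```bash
python3 -c "
from bench import robot
print(robot.close_job())"
```

```text
the job is handed in; nothing more can be done
None
```

Job handed in after about 15 s of robot time: the green stick is seated in the green vial, and the gripper holds the vial leaned 45° with its middle about 15 cm above the plate's middle.

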